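Rack the token dishes and lock the fence

TASK

Put every token dish on the tray away in the dish rack: turn the rack's lock knob anticlockwise until it clicks open, slide the fence all the way open by its grip, and stand the dishes upright in the lane. Then slide the fence back in until it closes the whole row up snugly against the fixed stop with no gaps, turn the knob clockwise until it clicks locked, and leave the solitaire board, jar and dice undisturbed.

Things in the scene. Friction and masses are not known exactly. Their poses are not given: they have to be found in the camera images.
- rack: wooden dish rack, fixed, 100 x 430 mm, on the tray floor (world z 10 mm). Origin: underside, mid-lane; y along the lane, z up. Lane floor 12 mm above origin; lane starts at the fixed end stop (face at y -140 mm, 15 mm thick, 86 mm wide, top 57 mm above origin). Side rails: inner faces x -33 and +33 mm, 10 mm thick, tops 22 mm above origin. Holds 4 dishes, gripped across x above the rails
- fence (a joint): slide of the fence along the rack's +y, m: 0 = closed in (80 mm from stop face to fence face), 0.20 = all the way open, at its end stop (280 mm). Friction about 2 N, stays where left, lightly damped; pushed in, it pushes the dishes along. n dishes are snug at 0.060 n - 0.080
- fence_grip (a point): middle of the fence's grip: aluminium block 26 mm (x) by 24 mm (y) on top of the dark wooden fence (64 by 24 mm), from 56 to 89 mm above the rack's origin; this point is 79 mm above the rack's origin and 12 mm to +y of the fence face
- fence_face (a point): point on the fence's face that meets the dishes, at lane floor height on the lane's centre line
- stop_face (a point): point on the fixed stop's face at lane floor height on the lane's centre line (rack y = -140 mm)
- knob (a joint): lock knob, rad, vertical axis, grows clockwise seen from above: 0 = unlocked, 1.2 = locked (both end stops). A sprung detent, crest at 0.6, pulls it to the nearer end; peak torque about 0.12 N m. At 0 its bar lies along the rack's x; at 1.2 it is turned 1.2 rad clockwise from that
- knob_grip (a point): on the knob's axis (rack y -200 mm), 53 mm above the rack's origin, the height to grip. The knob is an aluminium bar 50 mm long, 16 mm wide (pinch across this), top 60 mm above the rack's origin, on a disc of 26 mm radius with top 30 mm above the rack's origin. Site x axis lies along the bar
- dish1: loose round white ceramic token dish, upright cylinder outside, 60 mm diameter, 45 mm tall, about 0.14 kg, shallow hollow in the top; origin at the centre of its underside, z up. May be absent (None)
- dish2: loose round white ceramic token dish, upright cylinder outside, 60 mm diameter, 45 mm tall, about 0.14 kg, shallow hollow in the top; origin at the centre of its underside, z up. May be absent (None)
- dish3: loose round white ceramic token dish, upright cylinder outside, 60 mm diameter, 45 mm tall, about 0.14 kg, shallow hollow in the top; origin at the centre of its underside, z up. May be absent (None)
- dish4: loose round white ceramic token dish, upright cylinder outside, 60 mm diameter, 45 mm tall, about 0.14 kg, shallow hollow in the top; origin at the centre of its underside, z up. May be absent (None)
- board: bystander: round wooden peg solitaire board with glass marbles, 170 mm diameter; origin at the centre of its underside
- jar: bystander: clear jar with an aluminium screw lid, 80 mm diameter, 130 mm tall; origin at the centre of its underside
- die1: bystander: brown die, 28 mm cube, on the tray beyond the rack; origin under its centre
- die2: bystander: brown die, 28 mm cube, on the tray beyond the rack; origin under its centre
There are look-alikes about, which are no part of the job. What is shaped like the dish2 but orange is not meant. What is shaped like the dish3 but red is not meant.

How it is judged (in metres and radians):
On the way, in this order (a step that is already met when the one before it is completed fails the run):
1. the knob is clicked over to unlocked (value of joint knob below 0.2 rad), for 0.1 s.
2. the fence is all the way open (value of joint fence above 0.188 m), for 0.1 s.
3. every dish stands upright in the lane, let go (x of dish1 in the frame of rack between -0.008 and 0.008 m and z of dish1 in the frame of rack between 0.008 and 0.017 m and y of dish1 in the frame of rack between -0.14 and 0.14 m and angle between each of dish1, dish2, dish3, dish4's own z axis and vertical below 0.12 rad and linear speed of each of dish1, dish2, dish3, dish4 below 0.03 m/s and contact force between the fingers and dish1 below 0.3 N and x of dish2 in the frame of rack between -0.008 and 0.008 m and z of dish2 in the frame of rack between 0.008 and 0.017 m and y of dish2 in the frame of rack between -0.14 and 0.14 m and contact force between the fingers and dish2 below 0.3 N and x of dish3 in the frame of rack between -0.008 and 0.008 m and z of dish3 in the frame of rack between 0.008 and 0.017 m and y of dish3 in the frame of rack between -0.14 and 0.14 m and contact force between the fingers and dish3 below 0.3 N and x of dish4 in the frame of rack between -0.008 and 0.008 m and z of dish4 in the frame of rack between 0.008 and 0.017 m and y of dish4 in the frame of rack between -0.14 and 0.14 m and contact force between the fingers and dish4 below 0.3 N), for 0.3 s.
4. the fence closes the row up against the stop (all of step 3 and (horizontal distance between dish1 and dish2 below 0.066 m or horizontal distance between dish1 and dish3 below 0.066 m or horizontal distance between dish1 and dish4 below 0.066 m) and (horizontal distance between dish2 and dish1 below 0.066 m or horizontal distance between dish2 and dish3 below 0.066 m or horizontal distance between dish2 and dish4 below 0.066 m) and (horizontal distance between dish3 and dish1 below 0.066 m or horizontal distance between dish3 and dish2 below 0.066 m or horizontal distance between dish3 and dish4 below 0.066 m) and (horizontal distance between dish4 and dish1 below 0.066 m or horizontal distance between dish4 and dish2 below 0.066 m or horizontal distance between dish4 and dish3 below 0.066 m) and (horizontal distance between any of dish1, dish2 and dish3 below 0.066 m or horizontal distance between any of dish1, dish2 and dish4 below 0.066 m) and (horizontal distance between any of dish1, dish3 and dish2 below 0.066 m or horizontal distance between any of dish1, dish3 and dish4 below 0.066 m) and (horizontal distance between any of dish1, dish4 and dish2 below 0.066 m or horizontal distance between any of dish1, dish4 and dish3 below 0.066 m) and horizontal distance between any of dish1, dish2, dish3, dish4 and stop_face below 0.036 m and horizontal distance between any of dish1, dish2, dish3, dish4 and fence_face below 0.036 m), for 0.2 s.
5. the knob is clicked over to locked (value of joint knob above 1 rad), for 0.2 s.
At the end, for the whole second after the job is handed in: Every dish that is present stands upright and at rest in the lane (within 8 mm of its centre line), the row is snug: under 6 mm between stop, neighbouring dishes and fence, and the knob is past its click on the locked side (over 1.0 rad) (all of step 4 and value of joint knob above 1 rad); the robot touches nothing.
It fails at once if the solitaire board is disturbed (moved over 25 mm) (distance of board from where it was at the start of the episode above 0.025 m).
It fails at once if the jar is disturbed (moved over 25 mm) (distance of jar from where it was at the start of the episode above 0.025 m).
It fails at once if the die is disturbed (moved over 25 mm) (distance of die1 from where it was at the start of the episode above 0.025 m).
It fails at once if the die is disturbed (moved over 25 mm) (distance of die2 from where it was at the start of the episode above 0.025 m).
Of dish1, dish2, dish3, dish4 only 2 to 4 are there at a start; the rules pass over those that are not, and their reading is None.
At some moment in a run one of dish1, dish2, dish3, dish4 may be knocked a few centimetres aside while the robot is not near it.
Once in a run the grip may slacken for a moment while it holds something.
It also fails if it takes over 210 s, if anything falls off the work surface, if the arm or the gripper's body presses on something with over 40 N, if the wrist force passes 120 N, or if a joint passes its speed limit or range.

ROBOT

A 7-joint arm with a two-finger parallel gripper is mounted at the origin on the work surface. World frame = base frame: x ahead of the robot, y to its left, z up, the work surface at z = 0. Lengths are in m, angles in degrees, forces in N, time in s.
With the tool pointing down it reaches from about 0.425 to 0.875 m from the base axis. Payload 4.7 kg.
Tool frame: the origin (TCP) lies at the centre of the arm's flange, where the gripper is bolted on; the fingertips stand 182 mm ahead of it and the grasp point (between the pads) lies 164 mm ahead of it (env.grip_depth is the distance from the TCP to the grasp point, in m); z points along the fingers, y is the line along which they close (so a half turn about z gives the same grasp; the last joint's range is limited). The gripper opens to 87 mm and grips with 3 to 60 N. Pads are 19 mm wide; open, the fingers measure 117 mm over their backs; the gripper's body (75 mm by 190 mm) begins 51 mm behind the grasp point.
Start: joints at [0.808, 18.392, -4.016, 83.108, 1.295, 78.541, -3.26], TCP at [0.65, -0, 0.405] pointing down, gripper open.
Joint ranges: [-163.93, 163.93], [-17.29, 119.83], [-79.2, 71.16], [3.27, 140.29], [-89.18, 269.18], [5.43, 117.66], [-154.24, 154.24]. Speed limits (degrees/s): [147.25, 147.25, 180, 180, 180, 180, 180].

INTERFACE

Orientations are given as [roll, pitch, yaw] about the fixed x, y, z axes, in that order (R = Rz(yaw) Ry(pitch) Rx(roll)).
In Python, from cell import env gives the robot as it stands. The module is installed in compiled form; this text tells all that it offers.
- The arm moves only by the tool send_rows, never from a script. Its arguments are lists of equal length, an entry for each row: "xyz": the shift along the tool's x, y, z in m, a list of three; "rotation": the turn, a rotation vector about the tool's x, y, z in rad, a list of three; "jaw": the opening, from 0 (shut) to 1 (fully open). A call has 1 to 20 rows; each row shifts and turns the commanded pose from where the row before left it, along the tool's axes as they then stand; what a row does not reach is not made up. A row lasts 1/10 s, in which the tool goes at most 50 mm and 8.59 degrees, less where a joint would pass 70% of its speed; a pose out of reach is approached as far as the arm can. A call is refused whole if a number of a shift passes 0.05 or a number of a turn 0.15, either way. A call with a gripper value outside its range is refused whole. The fingers move at their own pace and stop on an object; "newtons" is the grip in N (left out, the last holds). Time passes only in rows, so rows that do not move let the fingers close. It gives the time, the measured TCP pose, the force, the opening and the grip force at its end, in the units of the state.
- env.get_obs(): the state, without advancing time (a new reading comes with each control period).
- env.read_camera(name): name is "scene" or "side" or "wrist"; returns a dict with "image" (420x560x3 uint8, blue, green, red), "fx", "fy", "cx", "cy" (pixels), "R" (3x3) and "t" (3): a world point X has camera coordinates R X + t. Camera axes: x right, y down, z forward; pixel columns grow to the right and rows downward; lengths in m; the calibration is good to about 2 mm. A picture is of the moment at which its call begins. There is no depth.
- env.sign_off(): hands the job in; it is judged then, once.
The state is a dict: "time_s": time; "qpos": joint angles; "joint_velocities": joint speeds; "effort": joint torques, N m; "tool_pos": TCP position; "tool_rot": TCP orientation; "force": force on the tool from outside, world axes, zero at the start; "wrist_torque": the same for the moment, N m; "grip_width": finger opening in m; "grasp_force": force on a finger pad.
Only numpy, scipy, OpenCV 4.12 (cv2) and the standard library are available. Lean on these libraries where they do the work, as an engineer would, in place of code of your own. Each camera call takes 0.05 s, during which the arm holds its last target. There are 200 camera calls.

## Working session

There is one attempt and no reset: what is moved stays moved. The work goes in short steps, Python scripts to look and compute and a tool call to move; the robot and the scene stay as the last step left them, time stands still between calls to the robot, and variables do not carry over. Pictures are saved under pics/ and viewed, at most 14 in all, crops included, and the job is handed in when it is done.

Besides the shell and the picture viewer there is one more tool, called as name(argument=value, ...) on one line, values as JSON. send_rows: Moves the arm, as the interface text tells. Its arguments: {"type":"object","properties":{"xyz":{"type":"array"},"rotation":{"type":"array"},"jaw":{"type":"array"},"newtons":{"type":"number"}},"required":["xyz","rotation","jaw"]}

```bash
mkdir -p pics; cat > h.py <<'E'
import numpy as np, cv2
from cell import env
def ray(c,u,v):
    d=c["R"].T@np.array([(u-c["cx"])/c["fx"],(v-c["cy"])/c["fy"],1.]); o=-c["R"].T@np.array(c["t"]); return o,d
def onz(c,u,v,z):
    o,d=ray(c,u,v); return o+d*(z-o[2])/d[2]
def pix(c,X):
    p=c["R"]@np.array(X)+c["t"]; return c["fx"]*p[0]/p[2]+c["cx"], c["fy"]*p[1]/p[2]+c["cy"]
def cam(n):
    c=env.read_camera(n); c["R"]=np.array(c["R"]); c["t"]=np.array(c["t"]); return c
E
python3 - <<'E'
from h import *
for n in ("scene","side","wrist"):
    c=cam(n); cv2.imwrite(f"pics/{n}0.png",c["image"]); print(n,-c["R"].T@c["t"],c["R"][2],c["fx"])
print(env.get_obs())
E
```

```text
scene [ 1.19850973 -0.90653525  0.84599328] [-0.48127554  0.66832382 -0.56720113] 529.721096651763
side [0.29089569 0.87303731 1.00019636] [ 0.18705735 -0.65714438 -0.73018546] 433.32472230558193
wrist [0.64838305 0.0674673  0.38292591] [-0.00188173 -0.25048252 -0.96811929] 310.1525481093201
{'time_s': 0.15, 'qpos': array([ 0.80684233, 18.42809922, -4.0150842 , 83.15879757,  1.29701946,
       78.54124266, -3.26151306]), 'joint_velocities': array([ 0.00143947, -0.13130108, -0.01580558, -0.22430982, -0.0336205 ,
        0.01852747,  0.01186719]), 'effort': array([ 2.16972071e-04, -4.91794288e+01, -4.04079035e-01, -3.12878716e+01,
       -6.39387709e-02,  4.04033612e-02,  9.90178205e-05]), 'tool_pos': array([ 6.49844463e-01, -3.05545806e-05,  4.03926603e-01]), 'tool_rot': array([-1.79917188e+02,  7.22026122e-03,  9.00010203e+01]), 'force': array([-0.32812925, -0.84156062,  0.83434578]), 'wrist_torque': array([-0.03009919,  0.03331692, -0.02363384]), 'grasp_force': 0.0, 'grip_width': 0.08723676149681071}
```

View pics/scene0.png

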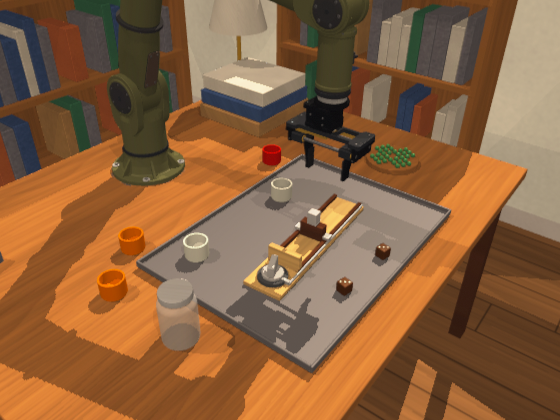

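View pics/side0.png

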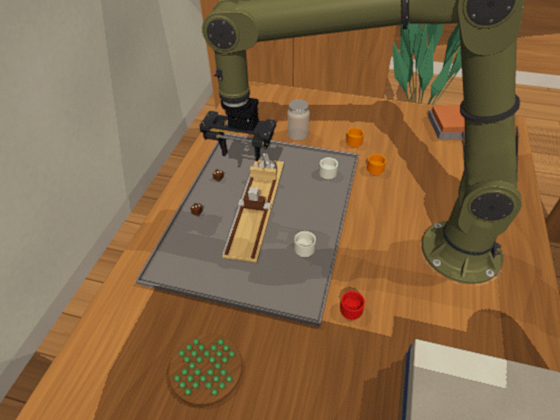

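View pics/wrist0.png

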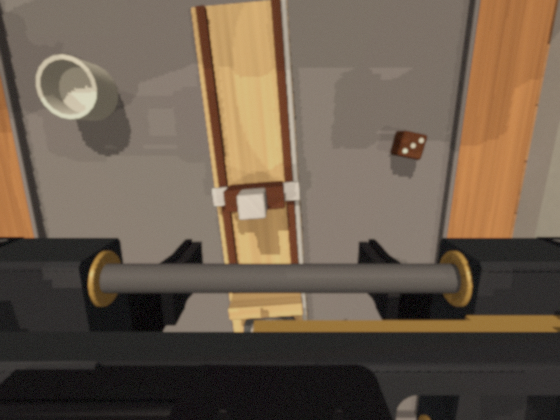

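Two white dishes are on the tray: scene (281,190) and (196,247), side (305,240) and (329,167). The fence's light grip is at wrist (251,205), and the knob bar at scene (271,268). I'll measure these next.

```bash
python3 - <<'E'
from h import *
W,S,D=cam("wrist"),cam("scene"),cam("side")
print("grip",onz(W,251,203,.099))
for uv in [(208,8),(273,2),(217,180),(288,180)]: print("laneedge",uv,onz(W,*uv,.032))
for n,c in(("scene",S),("side",D)):
    im=c["image"]; h=cv2.cvtColor(im,cv2.COLOR_BGR2HSV)
    m=((h[...,1]<60)&(h[...,2]>165)).astype(np.uint8)
    k,l,st,ce=cv2.connectedComponentsWithStats(m)
    for i in range(1,k):
        if st[i,4]>25: print(n,st[i],onz(c,*ce[i],.035))
    x,y=(130,160) if n=="scene" else (200,130)
    cv2.imwrite(f"pics/{n}1.png",cv2.resize(im[y:y+150,x:x+200] if n=="side" else im[170:320,160:360],None,fx=4,fy=4,interpolation=cv2.INTER_CUBIC))
E
```

```text
grip [0.62086189 0.00291968 0.099     ]
laneedge (208, 8) [0.57597319 0.18741881 0.032     ]
laneedge (273, 2) [0.64096125 0.19266739 0.032     ]
laneedge (217, 180) [0.57624719 0.0145202  0.032     ]
laneedge (288, 180) [0.65711154 0.0145667  0.032     ]
scene [225  77  47  16 329] [-0.1449642   0.65825858  0.035     ]
scene [ 379  195   65   36 1104] [0.779229   0.23806885 0.035     ]
scene [323 204  39  35 105] [0.66235423 0.06824144 0.035     ]
scene [308 208  12   8  63] [0.57235644 0.07721356 0.035     ]
scene [353 227  17  13  63] [0.71976913 0.07700684 0.035     ]
scene [183 232  26  17 159] [ 0.41357386 -0.20648342  0.035     ]
scene [ 296  240  104  124 4420] [ 0.80325781 -0.1490185   0.035     ]
scene [274 244  52  39 191] [ 0.66739155 -0.14074606  0.035     ]
scene [263 265  12  10  46] [ 0.61715739 -0.17837404  0.035     ]
scene [163 278  24   7  78] [ 0.48516782 -0.34083893  0.035     ]
scene [158 288  34  15 282] [ 0.50830422 -0.37561655  0.035     ]
scene [291 302  10   9  27] [ 0.74413818 -0.23685678  0.035     ]
scene [282 324   8   6  27] [ 0.7581204  -0.29644799  0.035     ]
scene [277 340   9   8  35] [ 0.77938523 -0.33810875  0.035     ]
side [390  57   3  12  31] [ 0.29226464 -0.97932187  0.035     ]
side [434  62   9  12  85] [ 0.09460296 -0.99138684  0.035     ]
side [456  69   6   8  33] [ 0.00338832 -0.96111608  0.035     ]
side [516  71  44  18 544] [-0.31161908 -0.98482618  0.035     ]
side [291 113  17   6  54] [ 0.59820197 -0.49177806  0.035     ]
side [320 157  18  22 267] [ 0.43255911 -0.22810441  0.035     ]
side [249 187   9   7  46] [ 0.64449106 -0.05889563  0.035     ]
side [264 203   7   6  28] [ 0.58235521 -0.00550575  0.035     ]
side [295 231  21  25 358] [0.43803531 0.10857637 0.035     ]
side [ 414  339   93   49 2597] [0.01508783 0.36398254 0.035     ]
```

View pics/scene1.png

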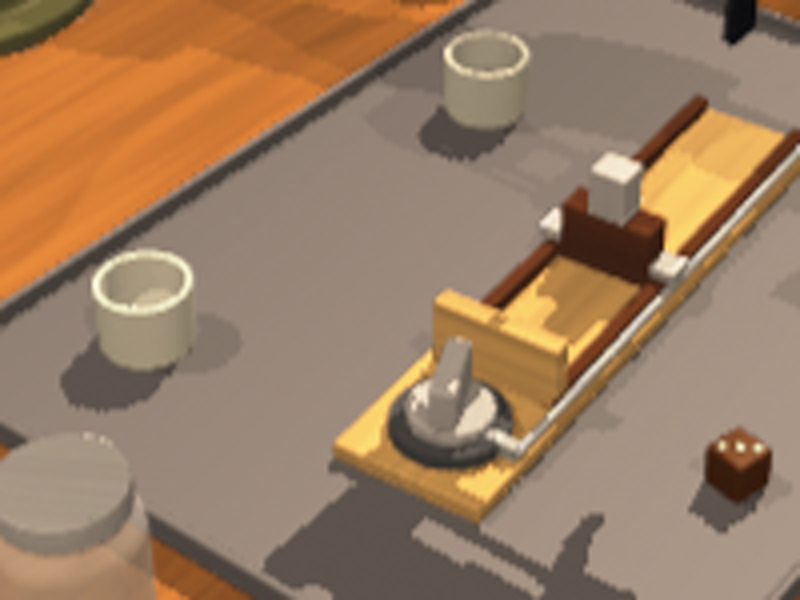

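View pics/side1.png

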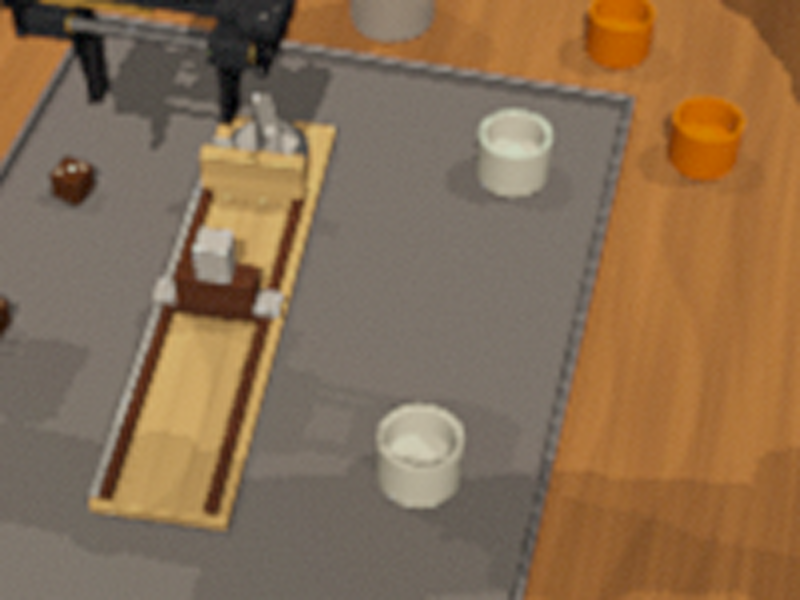

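```bash
python3 - <<'E'
from h import *
S,D=cam("scene"),cam("side")
s=lambda u,v,z:onz(S,160+u/4,170+v/4,z).round(4)
d=lambda u,v,z:onz(D,200+u/4,130+v/4,z).round(4)
print("A",s(487,54,.055),d(421,432,.055)); print("B",s(143,281,.055),d(515,133,.055))
print("grip",s(617,168,.099),d(215,240,.099))
print("stop",s(433,297,.067),s(566,352,.067), d(204,150,.067),d(307,158,.067))
print("far",d(93,503,.022),d(228,522,.022))
print("near",s(335,450,.022),s(480,515,.022),d(335,126,.022))
print("knob",s(457,345,.07),s(438,400,.07),s(450,372,.07),d(262,97,.07),d(268,122,.07))
E
```

```text
A [0.4397 0.1108 0.055 ] [0.4363 0.1087 0.055 ]
B [ 0.4341 -0.2234  0.055 ] [ 0.4317 -0.223   0.055 ]
grip [ 0.6247 -0.0013  0.099 ] [0.619  0.0021 0.099 ]
stop [ 0.5899 -0.1395  0.067 ] [ 0.6807 -0.132   0.067 ] [ 0.6708 -0.1267  0.067 ] [ 0.5869 -0.1378  0.067 ]
far [0.651  0.2025 0.022 ] [0.5538 0.1946 0.022 ]
near [ 0.5976 -0.2386  0.022 ] [ 0.6941 -0.2294  0.022 ] [ 0.5887 -0.2325  0.022 ]
knob [ 0.6302 -0.1683  0.07  ] [ 0.6509 -0.212   0.07  ] [ 0.6416 -0.1893  0.07  ] [ 0.6428 -0.1992  0.07  ] [ 0.6289 -0.1696  0.07  ]
```

send_rows(xyz=[[-0.025, 0, 0], [-0.025, 0, 0], [-0.025, 0, 0], [-0.025, 0, 0], [-0.025, 0, 0], [-0.025, 0, 0], [-0.025, 0, 0.01], [-0.025, 0, 0.02], [-0.025, -0.005, 0.02], [-0.01, -0.005, 0.02], [0, 0, 0], [0, 0, 0], [0, 0, 0]], rotation=[[0, 0, 0], [0, 0, 0], [0, 0, 0], [0, 0, 0], [0, 0, 0], [0, 0, 0], [0, 0, 0], [0, 0, 0], [0, 0, 0], [0, 0, 0], [0, 0, 0], [0, 0, 0], [0, 0, 0]], jaw=[1, 1, 1, 1, 1, 1, 1, 1, 1, 1, 1, 1, 1], newtons=20)

```text
time_s: 1.7
tool_pos: [0.641, -0.2335, 0.3365]
tool_rot: [179.8, -0.0, 90.1]
force: [0.0, 0.2, -0.1]
grip_width: 0.0869
grasp_force: 0.0
```

```bash
python3 - <<'E'
from h import *
c=cam("wrist"); cv2.imwrite("pics/w1.png",c["image"]); o=env.get_obs(); print(o["tool_pos"],o["tool_rot"])
E
```

```text
[ 0.64106921 -0.23345235  0.33656563] [ 1.79831815e+02 -5.80443987e-04  9.01349127e+01]
```

View pics/w1.png

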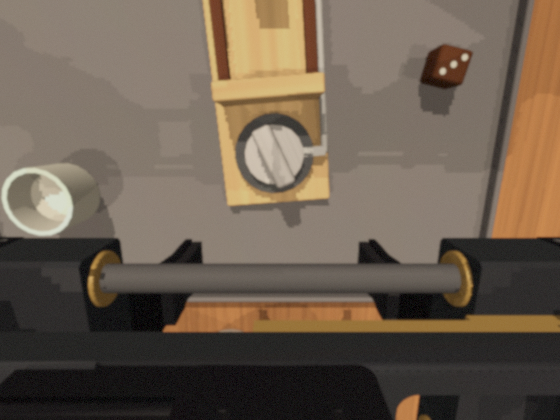

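The knob disc is centred at (274,153) with its bar from about (256,128) to (287,184). The stop's lower top edge runs (213,98) to (325,91), and the near base corners are (228,206) and (328,198).

```bash
python3 - <<'E'
from h import *
c=cam("wrist")
f=lambda u,v,z:onz(c,u,v,z).round(4)
print("disc",f(274,153,.03),f(274,153,.04)); print("bar",f(256,128,.07),f(287,184,.07))
print("base",f(228,206,.022),f(328,198,.022)); print("stop top",f(212,82,.067),f(323,74,.067))
print("stopouter",f(213,98,.067),f(325,91,.067))
print("rail inner",f(229,78,.032),f(303,72,.032),f(222,3,.032),f(302,3,.032), "A",f(37,200,.055))
E
```

```text
disc [ 0.6351 -0.1844  0.03  ] [ 0.6352 -0.1837  0.04  ]
bar [ 0.622 -0.163  0.07 ] [ 0.6461 -0.2062  0.07  ]
base [ 0.5901 -0.2357  0.022 ] [ 0.6871 -0.2276  0.022 ]
stop top [ 0.5895 -0.1299  0.067 ] [ 0.6722 -0.1241  0.067 ]
stopouter [ 0.5896 -0.1412  0.067 ] [ 0.6741 -0.136   0.067 ]
rail inner [ 0.597  -0.1216  0.032 ] [ 0.6598 -0.1167  0.032 ] [ 0.5935 -0.0656  0.032 ] [ 0.6579 -0.0654  0.032 ] A [ 0.4321 -0.2229  0.055 ]
```

send_rows(xyz=[[0.025, -0.003, 0], [0.0245, -0.003, 0], [0, 0, 0], [0, 0, 0], [0, 0, 0], [0, 0, 0], [0, 0, 0.03], [0, 0, 0.03], [0, 0, 0.03], [0, 0, 0.02], [0, 0, 0], [0, 0, 0], [0, 0, 0], [0, 0, 0], [0, 0, 0], [0, 0, 0]], rotation=[[0, 0, 0], [0, 0, 0], [0, 0, -0.113], [0, 0, -0.113], [0, 0, -0.113], [0, 0, -0.113], [0, 0, 0], [0, 0, 0], [0, 0, 0], [0, 0, 0], [0, 0, 0], [0, 0, 0], [0, 0, 0], [0, 0, 0], [0, 0, 0], [0, 0, 0]], jaw=[0.5, 0.5, 0.5, 0.5, 0.5, 0.5, 0.5, 0.5, 0.5, 0.5, 0.5, 0.5, 0, 0, 0, 0], newtons=25)

```text
time_s: 3.4
tool_pos: [0.6345, -0.1853, 0.2251]
tool_rot: [179.9, 0.0, 115.9]
force: [7.9, 3.4, -3.6]
grip_width: 0.0191
grasp_force: 4.0
```

send_rows(xyz=[[0, 0, 0], [0, 0, 0], [0, 0, 0], [0, 0, 0]], rotation=[[0, 0, 0], [0, 0, 0], [0, 0, 0], [0, 0, 0]], jaw=[0, 0, 0, 0])

```text
time_s: 3.8
tool_pos: [0.6355, -0.1845, 0.2252]
tool_rot: [179.7, 0.1, 115.9]
force: [4.9, 0.9, -3.1]
grip_width: 0.0156
grasp_force: 25.0
```

send_rows(xyz=[[0, 0, 0], [0, 0, 0], [0, 0, 0], [0, 0, 0], [0, 0, 0], [0, 0, 0], [0, 0, 0], [0, 0, 0], [0, 0, 0], [0, 0, 0], [0, 0, 0], [0, 0, 0], [0, 0, 0], [0, 0, 0]], rotation=[[0, 0, -0.1], [0, 0, -0.1], [0, 0, -0.1], [0, 0, -0.1], [0, 0, -0.1], [0, 0, -0.1], [0, 0, -0.1], [0, 0, -0.1], [0, 0, -0.1], [0, 0, -0.1], [0, 0, -0.1], [0, 0, -0.1], [0, 0, 0], [0, 0, 0]], jaw=[0, 0, 0, 0, 0, 0, 0, 0, 0, 0, 0, 0, 0, 0])

```text
time_s: 5.2
tool_pos: [0.6354, -0.1847, 0.2252]
tool_rot: [180.0, 0.3, -175.3]
force: [4.7, 1.2, -2.7]
grip_width: 0.0156
grasp_force: 25.0
```

```bash
python3 - <<'E'
from h import *
o=env.get_obs(); print(o["tool_pos"],o["tool_rot"],o["wrist_torque"],o["qpos"],o["grip_width"])
E
```

```text
[ 0.63543947 -0.18470845  0.22516286] [ 179.97430551    0.27357648 -175.30427263] [ 0.29248022 -1.12836806 -0.04266569] [ 26.10367334  28.29581349 -15.76458717  91.83148575   8.36588491
  60.7851686  102.76755054] 0.015641406928597883
```

send_rows(xyz=[[0, 0, 0], [0, 0, 0], [0, 0, 0], [0, 0, -0.03], [0, 0, -0.03], [0, 0.02, -0.02], [0, 0.028, 0], [0, 0.03, 0], [0, 0.03, 0], [0, 0.03, 0], [0, 0.03, 0], [0, 0.02, 0], [0, 0, 0.02], [0, 0, 0.02], [0, 0, 0.012], [0, 0, 0], [0, 0, 0]], rotation=[[0, 0, 0], [0, 0, 0], [0, 0, 0], [0, 0, 0], [0, 0, 0], [0, 0, 0], [0, 0, 0], [0, 0, 0], [0, 0, 0], [0, 0, 0], [0, 0, 0], [0, 0, 0], [0, 0, 0], [0, 0, 0], [0, 0, 0], [0, 0, 0], [0, 0, 0]], jaw=[0.4, 0.4, 0.4, 0.4, 0.4, 0.4, 0.6, 0.8, 0.8, 0.8, 0.8, 0.8, 0.8, 0.8, 0.8, 0.8, 0.8])

```text
time_s: 6.9
tool_pos: [0.6189, 0.0016, 0.2531]
tool_rot: [-180.0, 0.0, -175.4]
force: [-0.1, -0.5, 0.5]
grip_width: 0.0695
grasp_force: 0.0
```

```bash
python3 - <<'E'
from h import *
S,D=cam("scene"),cam("side")
a=cv2.resize(S["image"][170:310,230:380],None,fx=2.6,fy=2.6); b=cv2.resize(D["image"][140:280,210:360],None,fx=2.6,fy=2.6)
cv2.imwrite("pics/c2.png",np.hstack([a,b])); print(a.shape)
E
```

```text
(364, 390, 3)
```

View pics/c2.png

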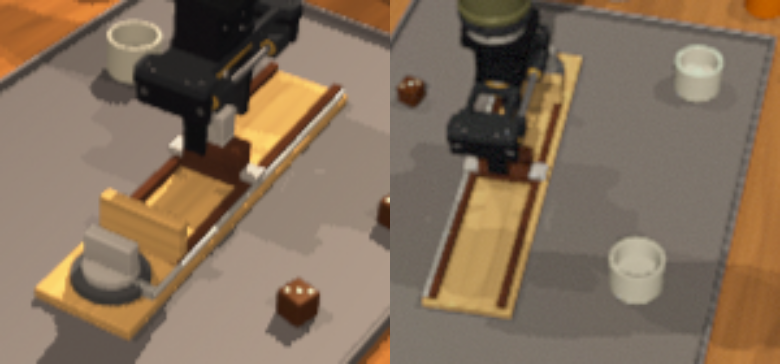

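The knob bar now lies along rack x, at scene crop (110,250), so it is unlocked. The fingers straddle the fence grip at crop (215,125). I'll close on it and slide.

send_rows(xyz=[[0, 0, 0], [0, 0, 0], [0, 0, 0], [0, 0, 0], [0, 0, 0], [0, 0, 0], [0, 0, 0], [0, 0, 0]], rotation=[[0, 0, 0], [0, 0, 0], [0, 0, 0], [0, 0, 0], [0, 0, 0], [0, 0, 0], [0, 0, 0], [0, 0, 0]], jaw=[0, 0, 0, 0, 0, 0, 0, 0], newtons=25)

```text
time_s: 7.8
tool_pos: [0.6188, 0.0014, 0.2528]
tool_rot: [-180.0, 0.0, -175.4]
force: [0.8, -1.7, -0.1]
grip_width: 0.0241
grasp_force: 25.0
```

send_rows(xyz=[[0, 0.015, 0], [0, 0.015, 0], [0, 0.015, 0], [0, 0.015, 0], [0, 0.015, 0], [0, 0.015, 0], [0, 0.015, 0], [0, 0.015, 0], [0, 0.01, 0], [0, 0.01, 0], [0, 0.01, 0], [0, 0.005, 0], [0, 0, 0], [0, 0, 0]], rotation=[[0, 0, 0], [0, 0, 0], [0, 0, 0], [0, 0, 0], [0, 0, 0], [0, 0, 0], [0, 0, 0], [0, 0, 0], [0, 0, 0], [0, 0, 0], [0, 0, 0], [0, 0, 0], [0, 0, 0], [0, 0, 0]], jaw=[0, 0, 0, 0, 0, 0, 0, 0, 0, 0, 0, 0, 0, 0])

```text
time_s: 9.2
tool_pos: [0.6062, 0.1578, 0.2528]
tool_rot: [179.9, 0.1, -175.3]
force: [5.2, 1.2, -4.4]
grip_width: 0.0237
grasp_force: 25.0
```

send_rows(xyz=[[0, 0.005, 0], [0, 0.004, 0], [0, 0, 0], [0, 0, 0], [0, 0, 0]], rotation=[[0, 0, 0], [0, 0, 0], [0, 0, 0], [0, 0, 0], [0, 0, 0]], jaw=[0, 0, 0, 0, 0])

```text
time_s: 9.7
tool_pos: [0.6056, 0.1658, 0.2528]
tool_rot: [179.9, 0.0, -175.3]
force: [4.9, 0.6, -4.6]
grip_width: 0.0238
grasp_force: 25.0
```

send_rows(xyz=[[0, 0.003, 0], [0, 0.003, 0], [0, 0.003, 0], [0, 0, 0], [0, 0, 0], [0, 0, 0]], rotation=[[0, 0, 0], [0, 0, 0], [0, 0, 0], [0, 0, 0], [0, 0, 0], [0, 0, 0]], jaw=[0, 0, 0, 0, 0, 0])

```text
time_s: 10.3
tool_pos: [0.6058, 0.1681, 0.2527]
tool_rot: [-179.5, -0.1, -175.6]
force: [2.8, -13.7, 1.0]
grip_width: 0.0236
grasp_force: 25.1
```

send_rows(xyz=[[0, -0.004, 0], [0, -0.002, 0], [0, 0, 0], [0, 0, 0], [0, 0, 0], [0, 0, 0], [0, 0, -0.03], [0, 0, -0.03], [0, 0, -0.03], [0, 0, -0.03], [0, 0, 0]], rotation=[[0, 0, 0], [0, 0, 0], [0, 0, 0], [0, 0, 0], [0, 0, 0], [0, 0, 0], [0, 0, 0], [0, 0, 0], [0, 0, 0], [0, 0, 0], [0, 0, 0]], jaw=[0, 0, 0.7, 0.7, 0.7, 0.7, 0.7, 0.7, 0.7, 1, 1])

```text
time_s: 11.4
tool_pos: [0.606, 0.1696, 0.3781]
tool_rot: [179.9, 0.5, -175.3]
force: [0.7, 0.1, 1.1]
grip_width: 0.0698
grasp_force: 0.0
```

send_rows(xyz=[[0, 0, 0], [0, 0, 0], [0, 0, 0], [0, 0, 0], [0, 0, 0], [0, 0, 0], [0, 0, 0], [0, 0, 0], [0, 0, 0], [0, 0, 0], [0, 0, 0], [0, 0, 0], [0, 0, 0], [0, 0, 0], [0, 0, 0], [0, 0, 0]], rotation=[[0, 0, 0.12], [0, 0, 0.12], [0, 0, 0.12], [0, 0, 0.12], [0, 0, 0.12], [0, 0, 0.12], [0, 0, 0.12], [0, 0, 0.12], [0, 0, 0.12], [0, 0, 0.12], [0, 0, 0.12], [0, 0, 0.12], [0, 0, 0.12], [0, 0, 0], [0, 0, 0], [0, 0, 0]], jaw=[1, 1, 1, 1, 1, 1, 1, 1, 1, 1, 1, 1, 1, 1, 1, 1])

```text
time_s: 13.0
tool_pos: [0.6051, 0.1685, 0.3725]
tool_rot: [-180.0, 0.0, 95.4]
force: [-0.1, -0.9, -0.3]
grip_width: 0.0868
grasp_force: 0.0
```

```bash
cat > plan.py <<'E'
from h import *
import sys
def plan(T,yaw):
    o=env.get_obs(); p=o["tool_pos"]; y=np.radians(o["tool_rot"][2])
    x=np.array([np.cos(y),np.sin(y)]); t=np.array([np.sin(y),-np.cos(y)]); d=np.array(T)-p
    print("tool shift",np.round([x@d[:2],t@d[:2],-d[2]],4),"rotz",np.round(-np.radians((yaw-np.degrees(y)+180)%360-180),4),"at",p.round(4),o["tool_rot"].round(2))
def rack(x,y,z,O=(.6186,.0153,.010),a=np.radians(4.8)):
    return np.array([O[0]+x*np.cos(a)-y*np.sin(a),O[1]+x*np.sin(a)+y*np.cos(a),O[2]+z])
def dishes(c,z=.055):
    im=c["image"].astype(int); h=cv2.cvtColor(c["image"],cv2.COLOR_BGR2HSV)
    m=((h[...,1]<70)&(h[...,2]>150)).astype(np.uint8); k,l,st,ce=cv2.connectedComponentsWithStats(m)
    for i in range(1,k):
        if st[i,4]>100:
            p=onz(c,*ce[i],.035)
            if .38<p[0]<.72 and -.3<p[1]<.3: print("blob",st[i],p.round(4))
E
python3 - <<'E'
from plan import *
plan([.437,.1095,.335],94.8)
for n in("scene","side"):
    c=cam(n); dishes(c); cv2.imwrite(f"pics/{n}3.png",c["image"])
E
```

```text
tool shift [-0.0429 -0.1729  0.0375] rotz 0.0105 at [0.6051 0.1685 0.3725] [-179.97    0.     95.4 ]
blob [310 165  92  34 590] [0.5632 0.2665 0.035 ]
blob [271 177  22  24 386] [0.4342 0.1138 0.035 ]
blob [ 157  197  167  113 6502] [ 0.5426 -0.1927  0.035 ]
blob [183 232  27  30 578] [ 0.429  -0.2217  0.035 ]
blob [320 157  18  22 327] [ 0.4325 -0.2259  0.035 ]
blob [223 201  19  47 103] [0.6581 0.1066 0.035 ]
blob [234 228  11  15 113] [0.628 0.128 0.035]
blob [294 231  22  26 454] [0.4377 0.1105 0.035 ]
```

View pics/side3.png

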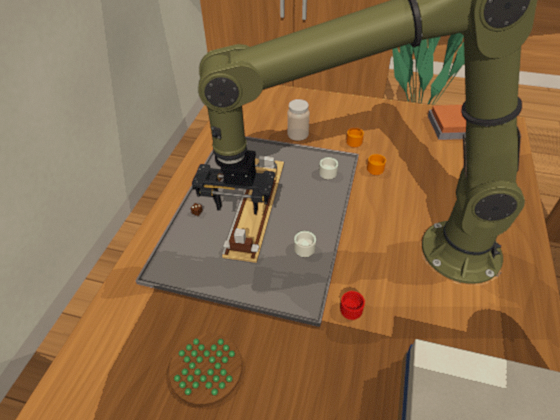

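The fence is at the far end (240,243), and both dishes are where they were, at (305,244) and (329,168). Next is dish A.

send_rows(xyz=[[-0.01, -0.03, 0], [-0.01, -0.03, 0], [-0.01, -0.03, 0], [-0.01, -0.03, 0], [-0.003, -0.03, 0], [0, -0.023, 0], [0, 0, 0.01], [0, 0, 0.0275], [0, 0, 0], [0, 0, 0], [0, 0, 0], [0, 0, 0]], rotation=[[0, 0, 0.01], [0, 0, 0], [0, 0, 0], [0, 0, 0], [0, 0, 0], [0, 0, 0], [0, 0, 0], [0, 0, 0], [0, 0, 0], [0, 0, 0], [0, 0, 0], [0, 0, 0]], jaw=[1, 1, 1, 1, 1, 1, 1, 1, 1, 1, 1, 1])

```text
time_s: 14.3
tool_pos: [0.4371, 0.1112, 0.3362]
tool_rot: [179.9, -0.0, 94.7]
force: [0.0, 0.1, -0.2]
grip_width: 0.0875
grasp_force: 0.0
```

```bash
python3 - <<'E'
from plan import *
plan([.437,.1095,.207],94.8)
for n in("scene","side"): dishes(cam(n))
E
```

```text
tool shift [-0.0017 -0.0002  0.1292] rotz -0.0017 at [0.4371 0.1112 0.3362] [ 1.7991e+02 -2.0000e-02  9.4700e+01]
blob [308 167  91  31 565] [0.5561 0.2642 0.035 ]
blob [271 177  22  24 386] [0.434  0.1146 0.035 ]
blob [ 251  200   70   41 1253] [0.5332 0.0074 0.035 ]
blob [281 211  75  72 223] [ 0.6745 -0.0506  0.035 ]
blob [183 232  26  30 555] [ 0.4286 -0.2221  0.035 ]
blob [262 256  21  12 108] [ 0.6128 -0.1531  0.035 ]
blob [258 156  16  13 153] [ 0.6445 -0.2042  0.035 ]
blob [326 157  12  22 143] [ 0.419  -0.2311  0.035 ]
blob [224 180  25  68 134] [0.6611 0.0673 0.035 ]
blob [235 228  10  15 106] [0.628  0.1281 0.035 ]
blob [294 231  22  26 452] [0.4372 0.1108 0.035 ]
```

send_rows(xyz=[[-0.001, 0, 0.03], [0, 0, 0.03], [0, 0, 0.03], [0, 0, 0.02], [0, 0, 0.019], [0, 0, 0], [0, 0, 0], [0, 0, 0], [0, 0, 0], [0, 0, 0], [0, 0, 0], [0, 0, 0]], rotation=[[0, 0, 0], [0, 0, 0], [0, 0, 0], [0, 0, 0], [0, 0, 0], [0, 0, 0], [0, 0, 0], [0, 0, 0], [0, 0, 0], [0, 0, 0], [0, 0, 0], [0, 0, 0]], jaw=[1, 1, 1, 1, 1, 1, 0, 0, 0, 0, 0, 0], newtons=20)

```text
time_s: 15.6
tool_pos: [0.4369, 0.1101, 0.207]
tool_rot: [179.9, -0.0, 94.7]
force: [-1.1, -0.6, 5.1]
grip_width: 0.0593
grasp_force: 20.0
```

send_rows(xyz=[[0, 0, -0.02], [0, 0, -0.03], [0, 0, -0.03], [0, 0, 0], [0, 0, 0]], rotation=[[0, 0, 0], [0, 0, 0], [0, 0, 0], [0, 0, 0], [0, 0, 0]], jaw=[0, 0, 0, 0, 0])

```text
time_s: 16.1
tool_pos: [0.4364, 0.11, 0.2863]
tool_rot: [180.0, 0.0, 94.7]
force: [0.1, 0.0, -1.5]
grip_width: 0.0595
grasp_force: 20.0
```

```bash
python3 - <<'E'
from plan import *
plan(rack(0,-.100,.045+.164),94.8)
E
```

```text
tool shift [-0.2092  0.174   0.0673] rotz -0.0018 at [0.4364 0.11   0.2863] [1.7996e+02 1.0000e-02 9.4690e+01]
```

send_rows(xyz=[[-0.024, 0.02, 0], [-0.024, 0.02, 0], [-0.024, 0.02, 0], [-0.024, 0.02, 0], [-0.024, 0.02, 0], [-0.024, 0.02, 0], [-0.024, 0.02, 0], [-0.024, 0.02, 0], [-0.017, 0.014, 0], [0, 0, 0], [0, 0, 0], [0, 0, 0]], rotation=[[0, 0, 0], [0, 0, 0], [0, 0, 0], [0, 0, 0], [0, 0, 0], [0, 0, 0], [0, 0, 0], [0, 0, 0], [0, 0, 0], [0, 0, 0], [0, 0, 0], [0, 0, 0]], jaw=[0, 0, 0, 0, 0, 0, 0, 0, 0, 0, 0, 0])

```text
time_s: 17.3
tool_pos: [0.6263, -0.0828, 0.2849]
tool_rot: [-179.8, -0.1, 94.8]
force: [0.4, 0.9, -1.1]
grip_width: 0.0596
grasp_force: 20.0
```

```bash
python3 - <<'E'
from plan import *
plan(rack(0,-.100,.046+.164),94.8); print(env.get_obs()["grip_width"])
S,D,W=cam("scene"),cam("side"),cam("wrist"); dishes(D)
a=cv2.resize(S["image"][170:310,220:340],None,fx=2.4,fy=2.4); b=cv2.resize(D["image"][130:270,210:360],None,fx=2.4,fy=2.4)
cv2.imwrite("pics/c4.png",np.hstack([a,b])); cv2.imwrite("pics/w4.png",W["image"])
E
```

```text
tool shift [-0.0016  0.0006  0.0649] rotz -0.0004 at [ 0.6263 -0.0828  0.2849] [-1.7985e+02 -7.0000e-02  9.4780e+01]
0.05962983959277786
blob [320 157  18  22 321] [ 0.4325 -0.226   0.035 ]
blob [250 159  19  22 313] [ 0.6558 -0.1584  0.035 ]
blob [234 228  11  15 111] [0.628  0.1279 0.035 ]
```

View pics/c4.png

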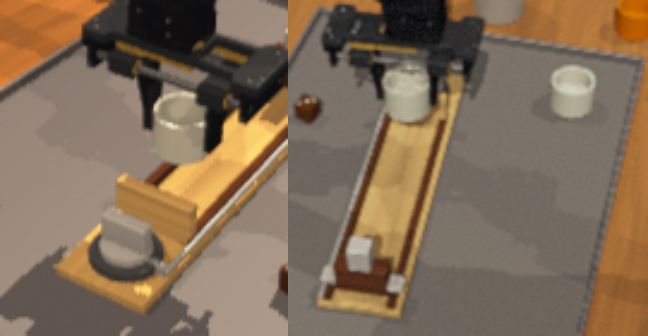

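send_rows(xyz=[[-0.0015, 0.0005, 0.02], [0, 0, 0.02], [0, 0, 0.01], [0, 0, 0.004], [0, 0, 0.004], [0, 0, 0.004], [0, 0, 0.003], [0, 0, 0], [0, 0, 0]], rotation=[[0, 0, 0], [0, 0, 0], [0, 0, 0], [0, 0, 0], [0, 0, 0], [0, 0, 0], [0, 0, 0], [0, 0, 0], [0, 0, 0]], jaw=[0, 0, 0, 0, 0, 0, 0, 0, 0])

```text
time_s: 18.35
tool_pos: [0.6278, -0.0855, 0.2216]
tool_rot: [180.0, 0.0, 94.7]
force: [0.5, 0.3, -1.1]
grip_width: 0.0594
grasp_force: 20.0
```

```bash
python3 - <<'E'
from plan import *
plan(rack(0,-.100,.045+.164),94.8); print(env.get_obs()["force"])
E
```

```text
tool shift [ 0.0012 -0.0007  0.0026] rotz -0.0018 at [ 0.6278 -0.0855  0.2216] [1.7997e+02 1.0000e-02 9.4700e+01]
[ 0.5371824   0.31306992 -1.12461855]
```

send_rows(xyz=[[0, 0, 0.002], [0, 0, 0], [0, 0, 0], [0, 0, 0], [0, 0, 0], [0, 0, 0], [0, 0, 0], [0, 0, -0.02], [0, 0, -0.03], [0, 0, -0.03], [0, 0, -0.03], [0, 0, 0], [0, 0, 0]], rotation=[[0, 0, 0], [0, 0, 0], [0, 0, 0], [0, 0, 0], [0, 0, 0], [0, 0, 0], [0, 0, 0], [0, 0, 0], [0, 0, 0], [0, 0, 0], [0, 0, 0], [0, 0, 0], [0, 0, 0]], jaw=[0, 0, 1, 1, 1, 1, 1, 1, 1, 1, 1, 1, 1])

```text
time_s: 19.65
tool_pos: [0.6278, -0.0855, 0.3301]
tool_rot: [179.9, 0.0, 94.7]
force: [-0.7, -0.1, -0.1]
grip_width: 0.0871
grasp_force: 0.0
```

```bash
python3 - <<'E'
from plan import *
dishes(cam("side"));dishes(cam("scene")); plan([.432,-.223,.333],94.8)
E
```

```text
blob [259 156  15  12 133] [ 0.6455 -0.2036  0.035 ]
blob [320 157  18  22 319] [ 0.4324 -0.2259  0.035 ]
blob [251 172  19  23 348] [ 0.6329 -0.0967  0.035 ]
blob [234 228  11  15 111] [0.628  0.1279 0.035 ]
blob [262 196  49  32 769] [0.5222 0.0278 0.035 ]
blob [281 212  75  72 219] [ 0.6747 -0.0542  0.035 ]
blob [ 157  223  126   81 4873] [ 0.5193 -0.2407  0.035 ]
blob [283 231  25  27 359] [ 0.6107 -0.0601  0.035 ]
blob [242 297  37  19 138] [ 0.677  -0.2844  0.035 ]
tool shift [-0.1211 -0.2058 -0.005 ] rotz -0.0017 at [ 0.6272 -0.0854  0.328 ] [-1.7989e+02 -2.0000e-02  9.4700e+01]
```

send_rows(xyz=[[-0.015, -0.025, 0], [-0.015, -0.025, 0], [-0.015, -0.025, 0], [-0.015, -0.025, 0], [-0.015, -0.025, 0], [-0.015, -0.025, 0], [-0.015, -0.025, 0], [-0.015, -0.025, 0], [0, -0.006, 0], [0, 0, 0], [0, 0, 0], [0, 0, 0]], rotation=[[0, 0, 0], [0, 0, 0], [0, 0, 0], [0, 0, 0], [0, 0, 0], [0, 0, 0], [0, 0, 0], [0, 0, 0], [0, 0, 0], [0, 0, 0], [0, 0, 0], [0, 0, 0]], jaw=[1, 1, 1, 1, 1, 1, 1, 1, 1, 1, 1, 1])

```text
time_s: 20.95
tool_pos: [0.4332, -0.221, 0.329]
tool_rot: [-180.0, -0.0, 94.8]
force: [1.1, 0.3, -0.2]
grip_width: 0.0869
grasp_force: 0.0
```

```bash
python3 - <<'E'
from plan import *
plan([.432,-.223,.207],94.8)
S,D=cam("scene"),cam("side"); dishes(D); dishes(S)
a=cv2.resize(S["image"][170:310,170:370],None,fx=2,fy=2); b=cv2.resize(D["image"][130:270,200:370],None,fx=2,fy=2)
cv2.imwrite("pics/c5.png",np.hstack([a,b]))
E
```

```text
tool shift [-0.0019 -0.0013  0.122 ] rotz 0.0004 at [ 0.4332 -0.221   0.329 ] [-1.800e+02 -2.000e-02  9.482e+01]
blob [258 156  15  12 136] [ 0.6454 -0.2047  0.035 ]
blob [320 157  18  22 314] [ 0.4327 -0.2262  0.035 ]
blob [251 172  19  23 327] [ 0.6324 -0.0956  0.035 ]
blob [234 228  11  15 112] [0.6279 0.1277 0.035 ]
blob [  157   164   289   203 16600] [ 0.7161 -0.1217  0.035 ]
blob [ 229  201   79   54 1882] [ 0.5299 -0.063   0.035 ]
blob [281 211  75  72 220] [ 0.6744 -0.0509  0.035 ]
blob [183 232  27  30 568] [ 0.4291 -0.2224  0.035 ]
blob [263 256  20  12 108] [ 0.6134 -0.1529  0.035 ]
```

View pics/c5.png

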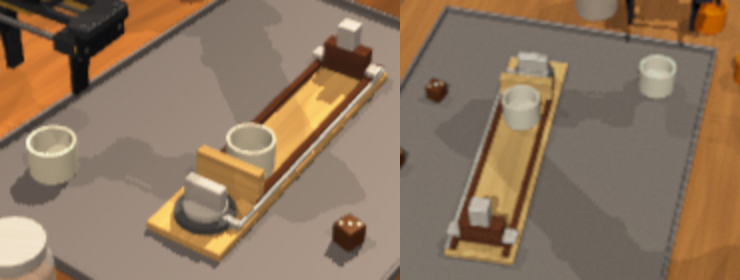

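Dish A stands upright in the lane, at crop (250,150), and dish B at (52,152) has not moved. Descending on B.

send_rows(xyz=[[-0.002, -0.001, 0.03], [0, 0, 0.03], [0, 0, 0.03], [0, 0, 0.02], [0, 0, 0.012], [0, 0, 0], [0, 0, 0], [0, 0, 0], [0, 0, 0], [0, 0, 0], [0, 0, 0], [0, 0, 0]], rotation=[[0, 0, 0], [0, 0, 0], [0, 0, 0], [0, 0, 0], [0, 0, 0], [0, 0, 0], [0, 0, 0], [0, 0, 0], [0, 0, 0], [0, 0, 0], [0, 0, 0], [0, 0, 0]], jaw=[1, 1, 1, 1, 1, 1, 0, 0, 0, 0, 0, 0], newtons=20)

```text
time_s: 22.25
tool_pos: [0.4317, -0.2242, 0.208]
tool_rot: [179.9, 0.0, 94.7]
force: [-1.4, 0.0, 4.6]
grip_width: 0.0594
grasp_force: 20.0
```

send_rows(xyz=[[0, 0, -0.02], [0, 0, -0.03], [0, 0, -0.03], [0, 0, -0.03], [0, 0, 0], [0, 0, 0]], rotation=[[0, 0, 0], [0, 0, 0], [0, 0, 0], [0, 0, 0], [0, 0, 0], [0, 0, 0]], jaw=[0, 0, 0, 0, 0, 0])

```text
time_s: 22.85
tool_pos: [0.4312, -0.224, 0.3173]
tool_rot: [180.0, 0.0, 94.7]
force: [0.3, -0.2, -1.6]
grip_width: 0.0596
grasp_force: 20.0
```

```bash
python3 - <<'E'
from plan import *
plan(rack(0,-.030,.045+.164),94.8)
E
```

```text
tool shift [0.1932 0.2064 0.0983] rotz -0.0018 at [ 0.4312 -0.224   0.3173] [1.7997e+02 2.0000e-02 9.4700e+01]
```

send_rows(xyz=[[0.025, 0.02, 0], [0.025, 0.02, 0], [0.025, 0.024, 0], [0.025, 0.024, 0], [0.025, 0.024, 0], [0.025, 0.024, 0], [0.025, 0.024, 0], [0.018, 0.024, 0], [0, 0.0224, 0], [0, 0, 0], [0, 0, 0], [0, 0, 0]], rotation=[[0, 0, 0], [0, 0, 0], [0, 0, 0], [0, 0, 0], [0, 0, 0], [0, 0, 0], [0, 0, 0], [0, 0, 0], [0, 0, 0], [0, 0, 0], [0, 0, 0], [0, 0, 0]], jaw=[0, 0, 0, 0, 0, 0, 0, 0, 0, 0, 0, 0])

```text
time_s: 24.05
tool_pos: [0.6203, -0.0155, 0.3158]
tool_rot: [-179.8, 0.0, 94.6]
force: [0.0, 0.5, -0.7]
grip_width: 0.0597
grasp_force: 20.0
```

```bash
python3 - <<'E'
from plan import *
plan(rack(0,-.030,.047+.164),94.8); print(env.get_obs()["grip_width"]); dishes(cam("side"))
E
```

```text
tool shift [0.0008 0.0009 0.0948] rotz -0.0027 at [ 0.6203 -0.0155  0.3158] [-179.83    0.     94.65]
0.05966977355016362
blob [244 166  20  23 348] [ 0.6613 -0.1203  0.035 ]
blob [234 228  11  15 107] [0.6281 0.1286 0.035 ]
```

send_rows(xyz=[[0.001, 0.001, 0.02], [0, 0, 0.02], [0, 0, 0], [0, 0, 0]], rotation=[[0, 0, 0], [0, 0, 0], [0, 0, 0], [0, 0, 0]], jaw=[0, 0, 0, 0])

```text
time_s: 24.5
tool_pos: [0.6217, -0.0141, 0.2774]
tool_rot: [-180.0, 0.0, 94.7]
force: [-0.4, 0.2, -0.3]
grip_width: 0.0594
grasp_force: 20.0
```

```bash
python3 - <<'E'
from plan import *
plan(rack(0,-.030,.047+.164),94.8)
S,D=cam("scene"),cam("side"); dishes(D)
a=cv2.resize(S["image"][170:310,230:380],None,fx=2.6,fy=2.6); b=cv2.resize(D["image"][140:280,210:360],None,fx=2.6,fy=2.6)
cv2.imwrite("pics/c6.png",np.hstack([a,b]))
E
```

```text
tool shift [-0.0004 -0.0007  0.0564] rotz -0.0023 at [ 0.6217 -0.0141  0.2774] [-1.7996e+02  1.0000e-02  9.4670e+01]
blob [242 176  21  23 345] [ 0.6497 -0.075   0.035 ]
blob [234 228  11  15 108] [0.6283 0.1281 0.035 ]
```

View pics/c6.png

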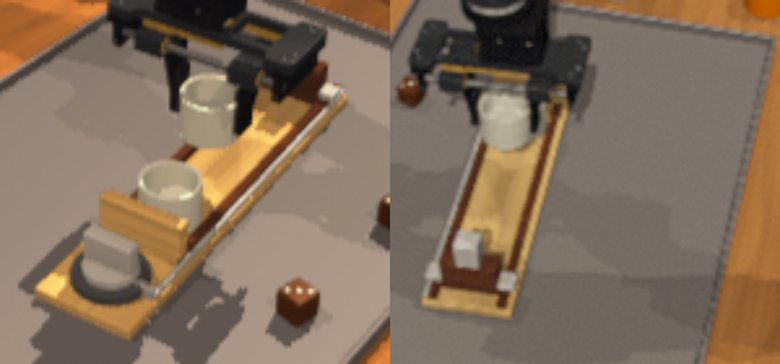

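Dish A is still by the stop at (170,195), and B is held clear above the lane. Lowering it.

send_rows(xyz=[[-0.0005, -0.0005, 0.02], [0, 0, 0.02], [0, 0, 0.004], [0, 0, 0.004], [0, 0, 0.004], [0, 0, 0.004], [0, 0, 0], [0, 0, 0]], rotation=[[0, 0, 0], [0, 0, 0], [0, 0, 0], [0, 0, 0], [0, 0, 0], [0, 0, 0], [0, 0, 0], [0, 0, 0]], jaw=[0, 0, 0, 0, 0, 0, 0, 0])

```text
time_s: 25.4
tool_pos: [0.6219, -0.0142, 0.2216]
tool_rot: [180.0, 0.0, 94.7]
force: [-0.5, -0.4, -1.2]
grip_width: 0.0594
grasp_force: 20.0
```

send_rows(xyz=[[0, 0, 0.001], [0, 0, 0], [0, 0, 0], [0, 0, 0], [0, 0, 0], [0, 0, 0], [0, 0, 0], [0, 0, -0.02], [0, 0, -0.03], [0, 0, -0.03], [0, 0, -0.03], [0, 0, 0], [0, 0, 0]], rotation=[[0, 0, 0], [0, 0, 0], [0, 0, 0], [0, 0, 0], [0, 0, 0], [0, 0, 0], [0, 0, 0], [0, 0, 0], [0, 0, 0], [0, 0, 0], [0, 0, 0], [0, 0, 0], [0, 0, 0]], jaw=[0, 0, 1, 1, 1, 1, 1, 1, 1, 1, 1, 1, 1])

```text
time_s: 26.7
tool_pos: [0.6219, -0.0142, 0.3311]
tool_rot: [179.9, 0.0, 94.7]
force: [-1.0, -0.4, -0.8]
grip_width: 0.0872
grasp_force: 0.0
```

send_rows(xyz=[[0, 0, 0], [0, 0, 0], [0, 0, 0], [0, 0, 0], [0, 0, 0], [0, 0, 0], [0, 0, 0], [0, 0, 0], [0, 0, 0], [0, 0, 0], [0, 0, 0], [0, 0, 0], [0, 0, 0], [0, 0, 0], [0, 0, 0]], rotation=[[0, 0, -0.12], [0, 0, -0.12], [0, 0, -0.12], [0, 0, -0.12], [0, 0, -0.12], [0, 0, -0.12], [0, 0, -0.12], [0, 0, -0.12], [0, 0, -0.12], [0, 0, -0.12], [0, 0, -0.12], [0, 0, -0.12], [0, 0, -0.13], [0, 0, 0], [0, 0, 0]], jaw=[1, 1, 1, 1, 1, 1, 1, 1, 1, 1, 1, 1, 0.8, 0.8, 0.8])

```text
time_s: 28.2
tool_pos: [0.6214, -0.0143, 0.329]
tool_rot: [180.0, -0.1, -175.5]
force: [-0.5, 0.0, 0.1]
grip_width: 0.0727
grasp_force: 0.0
```

```bash
python3 - <<'E'
from plan import *
plan(rack(0,.152,.079+.164),184.8)
S,D=cam("scene"),cam("side"); dishes(D)
a=cv2.resize(S["image"][170:310,230:380],None,fx=2.6,fy=2.6); b=cv2.resize(D["image"][140:280,210:360],None,fx=2.6,fy=2.6)
cv2.imwrite("pics/c7.png",np.hstack([a,b]))
E
```

```text
tool shift [0.0013 0.1818 0.076 ] rotz -0.0057 at [ 0.6214 -0.0143  0.329 ] [ 1.7998e+02 -1.1000e-01 -1.7552e+02]
blob [241 175  29  36 512] [ 0.6269 -0.0408  0.035 ]
blob [234 228  11  15 110] [0.628  0.1281 0.035 ]
```

View pics/c7.png

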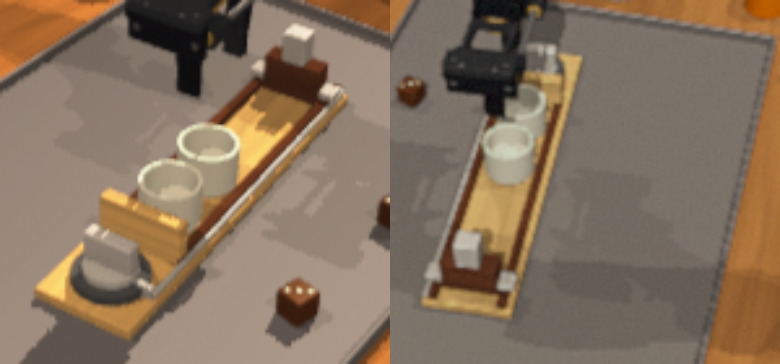

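Both dishes stand in the lane at (170,195) and (210,160). Now the fence.

send_rows(xyz=[[0.001, 0.03, 0], [0, 0.03, 0], [0, 0.03, 0], [0, 0.03, 0], [0, 0.03, 0], [0, 0.032, 0], [0, 0, 0], [0, 0, 0], [0, 0, 0.03], [0, 0, 0.03], [0, 0, 0.016], [0, 0, 0], [0, 0, 0], [0, 0, 0], [0, 0, 0], [0, 0, 0], [0, 0, 0], [0, 0, 0], [0, 0, 0]], rotation=[[0, 0, -0.005], [0, 0, 0], [0, 0, 0], [0, 0, 0], [0, 0, 0], [0, 0, 0], [0, 0, 0], [0, 0, 0], [0, 0, 0], [0, 0, 0], [0, 0, 0], [0, 0, 0], [0, 0, 0], [0, 0, 0], [0, 0, 0], [0, 0, 0], [0, 0, 0], [0, 0, 0], [0, 0, 0]], jaw=[0.8, 0.8, 0.8, 0.8, 0.8, 0.8, 0.8, 0.8, 0.8, 0.8, 0.8, 0.8, 0, 0, 0, 0, 0, 0, 0], newtons=25)

```text
time_s: 30.2
tool_pos: [0.6054, 0.1662, 0.2544]
tool_rot: [-179.9, 0.0, -175.1]
force: [-1.8, -1.0, -0.0]
grip_width: 0.0238
grasp_force: 25.0
```

send_rows(xyz=[[0, -0.012, 0], [0, -0.015, 0], [0, -0.015, 0], [0, -0.015, 0], [0, -0.015, 0], [0, -0.015, 0], [0, -0.015, 0], [0, -0.01, 0], [0, -0.008, 0], [0, -0.005, 0], [0, -0.005, 0], [0, -0.005, 0], [0, -0.005, 0], [0, -0.004, 0], [0, -0.004, 0], [0, -0.004, 0], [0, 0, 0], [0, 0, 0]], rotation=[[0, 0, 0], [0, 0, 0], [0, 0, 0], [0, 0, 0], [0, 0, 0], [0, 0, 0], [0, 0, 0], [0, 0, 0], [0, 0, 0], [0, 0, 0], [0, 0, 0], [0, 0, 0], [0, 0, 0], [0, 0, 0], [0, 0, 0], [0, 0, 0], [0, 0, 0], [0, 0, 0]], jaw=[0, 0, 0, 0, 0, 0, 0, 0, 0, 0, 0, 0, 0, 0, 0, 0, 0, 0])

```text
time_s: 32.0
tool_pos: [0.6178, 0.0139, 0.2544]
tool_rot: [-179.9, -0.1, -175.1]
force: [-5.3, 1.1, 5.3]
grip_width: 0.0237
grasp_force: 25.0
```

send_rows(xyz=[[0, -0.002, 0], [0, -0.002, 0], [0, -0.002, 0], [0, 0, 0], [0, 0, 0], [0, 0, 0]], rotation=[[0, 0, 0], [0, 0, 0], [0, 0, 0], [0, 0, 0], [0, 0, 0], [0, 0, 0]], jaw=[0, 0, 0, 0, 0, 0])

```text
time_s: 32.6
tool_pos: [0.6182, 0.0085, 0.2544]
tool_rot: [-180.0, -0.1, -175.1]
force: [-5.3, 1.8, 6.4]
grip_width: 0.0237
grasp_force: 25.0
```

send_rows(xyz=[[0, -0.002, 0], [0, -0.001, 0], [0, 0, 0], [0, 0, 0], [0, 0, 0], [0, 0, 0]], rotation=[[0, 0, 0], [0, 0, 0], [0, 0, 0], [0, 0, 0], [0, 0, 0], [0, 0, 0]], jaw=[0, 0, 0, 0, 0, 0])

```text
time_s: 33.2
tool_pos: [0.6184, 0.0065, 0.2544]
tool_rot: [180.0, -0.1, -175.0]
force: [-5.4, 4.0, 6.1]
grip_width: 0.0236
grasp_force: 25.0
```

send_rows(xyz=[[0, -0.002, 0], [0, -0.001, 0], [0, 0, 0], [0, 0, 0], [0, 0, 0]], rotation=[[0, 0, 0], [0, 0, 0], [0, 0, 0], [0, 0, 0], [0, 0, 0]], jaw=[0, 0, 0, 0, 0])

```text
time_s: 33.7
tool_pos: [0.6185, 0.0058, 0.2544]
tool_rot: [179.8, -0.1, -174.9]
force: [-6.1, 7.8, 5.6]
grip_width: 0.0239
grasp_force: 25.0
```

send_rows(xyz=[[0, 0.002, 0], [0, 0, 0], [0, 0, 0], [0, 0, 0], [0, 0, 0], [0, 0, 0], [0, 0, -0.03], [0, 0, -0.03], [0, 0, 0], [0, 0, 0]], rotation=[[0, 0, 0], [0, 0, 0], [0, 0, 0], [0, 0, 0], [0, 0, 0], [0, 0, 0], [0, 0, 0], [0, 0, 0], [0, 0, 0], [0, 0, 0]], jaw=[0, 0, 0.6, 0.6, 0.6, 0.6, 0.6, 0.4, 0.4, 0.4])

```text
time_s: 34.7
tool_pos: [0.6195, 0.0052, 0.315]
tool_rot: [-180.0, 0.1, -175.1]
force: [0.3, 0.4, -0.0]
grip_width: 0.0375
grasp_force: 0.0
```

```bash
python3 - <<'E'
from plan import *
plan([.6354,-.1847,.2252],184.7)
S,D=cam("scene"),cam("side")
a=cv2.resize(S["image"][170:310,230:380],None,fx=2.6,fy=2.6); b=cv2.resize(D["image"][140:280,210:360],None,fx=2.6,fy=2.6)
cv2.imwrite("pics/c8.png",np.hstack([a,b]))
E
```

```text
tool shift [ 0.0004 -0.1906  0.0898] rotz 0.0038 at [0.6195 0.0052 0.315 ] [-1.7996e+02  1.1000e-01 -1.7508e+02]
```

View pics/c8.png

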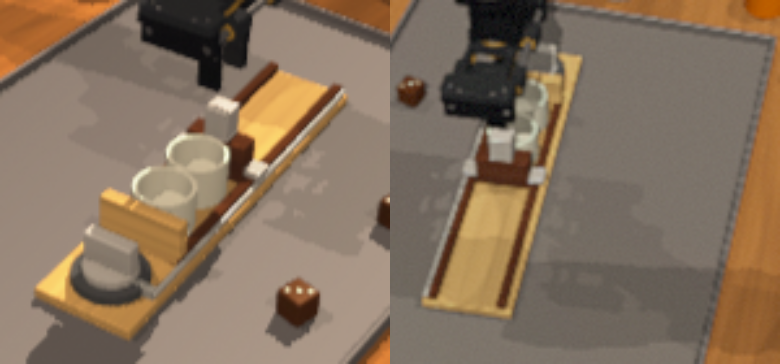

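The row looks snug in the scene crop, with the dishes at (165,200) and (197,170) against the fence. Now the knob.

send_rows(xyz=[[0, -0.03, 0], [0, -0.03, 0], [0, -0.03, 0], [0, -0.03, 0], [0, -0.03, 0], [0, -0.03, 0], [0, -0.011, 0], [0, 0, 0], [0, 0, 0], [0, 0, 0.03], [0, 0, 0.03], [0, 0, 0.02], [0, 0, 0.01], [0, 0, 0], [0, 0, 0], [0, 0, 0]], rotation=[[0, 0, 0.004], [0, 0, 0], [0, 0, 0], [0, 0, 0], [0, 0, 0], [0, 0, 0], [0, 0, 0], [0, 0, 0], [0, 0, 0], [0, 0, 0], [0, 0, 0], [0, 0, 0], [0, 0, 0], [0, 0, 0], [0, 0, 0], [0, 0, 0]], jaw=[0.4, 0.4, 0.4, 0.4, 0.4, 0.4, 0.4, 0.4, 0.4, 0.4, 0.4, 0.4, 0.4, 0.4, 0.4, 0.4])

```text
time_s: 36.4
tool_pos: [0.6354, -0.1839, 0.2251]
tool_rot: [-180.0, 0.1, -175.2]
force: [0.2, -0.5, -0.2]
grip_width: 0.0348
grasp_force: 0.0
```

send_rows(xyz=[[0, 0, 0], [0, 0, 0], [0, 0, 0], [0, 0, 0], [0, 0, 0], [0, 0, 0], [0, 0, 0]], rotation=[[0, 0, 0], [0, 0, 0], [0, 0, 0], [0, 0, 0], [0, 0, 0], [0, 0, 0], [0, 0, 0]], jaw=[0, 0, 0, 0, 0, 0, 0])

```text
time_s: 37.1
tool_pos: [0.635, -0.1847, 0.2244]
tool_rot: [180.0, 0.0, -175.3]
force: [-0.9, 0.2, 1.4]
grip_width: 0.0158
grasp_force: 25.0
```

send_rows(xyz=[[0, 0, 0], [0, 0, 0], [0, 0, 0], [0, 0, 0], [0, 0, 0], [0, 0, 0], [0, 0, 0], [0, 0, 0], [0, 0, 0], [0, 0, 0], [0, 0, 0], [0, 0, 0], [0, 0, 0], [0, 0, 0]], rotation=[[0, 0, 0.1], [0, 0, 0.1], [0, 0, 0.1], [0, 0, 0.1], [0, 0, 0.1], [0, 0, 0.1], [0, 0, 0.1], [0, 0, 0.1], [0, 0, 0.1], [0, 0, 0.1], [0, 0, 0.1], [0, 0, 0.1], [0, 0, 0], [0, 0, 0]], jaw=[0, 0, 0, 0, 0, 0, 0, 0, 0, 0, 0, 0, 0, 0])

```text
time_s: 38.5
tool_pos: [0.6356, -0.1834, 0.2244]
tool_rot: [179.9, -0.0, 116.1]
force: [2.0, 3.9, 0.1]
grip_width: 0.0159
grasp_force: 25.0
```

send_rows(xyz=[[0, 0, 0], [0, 0, 0], [0, 0, 0], [0, 0, 0], [0, 0, -0.03], [0, 0, -0.03], [0, 0, -0.03], [0, 0, -0.03], [0, 0, -0.03], [0, 0, 0], [0, 0, 0], [0, 0, 0]], rotation=[[0, 0, 0], [0, 0, 0], [0, 0, 0], [0, 0, 0], [0, 0, 0], [0, 0, 0], [0, 0, 0], [0, 0, 0], [0, 0, 0], [0, 0, 0], [0, 0, 0], [0, 0, 0]], jaw=[0.4, 0.4, 0.4, 0.4, 0.4, 0.4, 0.4, 0.4, 0.4, 0.4, 0.4, 0.4])

```text
time_s: 39.7
tool_pos: [0.6345, -0.1849, 0.3729]
tool_rot: [-179.9, -0.1, 115.9]
force: [-0.0, -0.3, -0.5]
grip_width: 0.0348
grasp_force: 0.0
```

```bash
python3 - <<'E'
from plan import *
S,D=cam("scene"),cam("side")
a=cv2.resize(S["image"][170:310,230:380],None,fx=2.6,fy=2.6); b=cv2.resize(D["image"][140:280,210:360],None,fx=2.6,fy=2.6)
cv2.imwrite("pics/c9.png",np.hstack([a,b]))
E
```

```text
(no output)
```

View pics/c9.png

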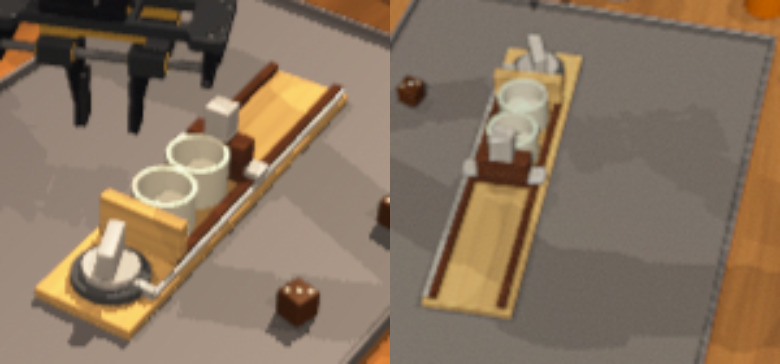

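The knob bar is back in its original locked direction (110,250), the row is snug and upright, and the arm is clear. Handing in.

```bash
python3 -c "
from cell import env
print(env.sign_off())"
```

```text
the job is handed in; nothing more can be done
None
```

I handed the job in after about 40 s of robot time. Both dishes found on the tray stand upright in the lane, snug between the stop and the fence. The knob is locked and the arm is clear, judging from the last pictures and the arm readings. The sign-off returned no verdict.

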